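Honey for the tea

TASK

Lift the wooden lid off the yellow honey pot and set it down gently, knob up, in the middle of the round cork mat, then take the honey dipper out of its stand and dip its whole ridged head inside the honey pot for about a second. Move it to the blue mug, lower it gently almost to the bottom before you let go, and leave it standing there. Keep the honey pot, the mug and the stand upright where they are, and do not disturb anything else on the table.

Things in the scene. Friction and masses are not known exactly. Their poses are not given: they have to be found in the camera images.
- honey_pot: Open round honey-yellow ceramic pot, loose, about 0.4 kg, 90 mm tall, outer diameter 88 mm at the belly and 82 mm at the rim, wall 5 mm (mouth 72 mm wide inside), floor 6 mm thick. Origin: centre of its underside; z up.
- lid: Loose round wooden lid, 43 mm tall in all: a plug 58 mm across and 7 mm deep at the bottom, a pale disc 82 mm across from 7 to 15 mm, and a dark upright cylindrical knob 24 mm across from 15 to 43 mm. At the start it lies on the honey pot, its plug in the mouth with 7 mm of play, so its origin is 83 mm above the pot's. Origin: centre of the underside of the plug; z up through the knob.
- mat: Round flat cork mat, fixed to the table, 110 mm across, 8 mm thick. Origin: centre of its underside; its top is 8 mm above. Empty at the start.
- dipper: Wooden honey dipper, loose, 45 g, 180 mm long, upright in the stand at the start with its head down. Ridged cylindrical head 32 mm across from 0 to 44 mm with a flat foot, round handle 14 mm across from 45 to 165 mm, end ball 20 mm across, centred at 170 mm. Origin: centre of the flat foot (the tip of the head); z runs from the foot up the handle.
- stand: Dipper stand: loose grey-green ceramic cup, about 0.35 kg, 55 mm tall, outer diameter 56 mm (68 mm at the foot), inside 48 mm wide, floor 6 mm thick. Origin: centre of its underside; z up.
- blue_mug: Blue mug, loose, mouth up, about 0.32 kg, 95 mm tall, 82 mm across the rim (inside 74 mm), wall 4 mm, floor about 5 mm thick. Its ear handle sticks out about 30 mm at its own +y. Origin: centre of its underside; z up.
- white_mug: White mug of the same shape as the blue one; leave it alone. Origin: centre of its underside.
- plant: Small terracotta flower pot with a green plant, 72 mm across, about 110 mm tall; leave it alone. Origin: centre of its underside.
- salt_jar: Closed white salt jar with a wooden-coloured cap, 60 mm across, 70 mm tall; leave it alone. Origin: centre of its underside.
- tea_tin: Green tin with a steel top, 72 mm across, 100 mm tall; leave it alone. Origin: centre of its underside.
- oil_bottle: Green glass bottle with a black cap, 60 mm across, 200 mm tall; leave it alone. Origin: centre of its underside.
- bowl: Dark blue bowl, 110 mm across, 55 mm tall; leave it alone. Origin: centre of its underside.
- teaspoon: Teaspoon of steel, lying flat on the table, 150 mm long; leave it alone. Origin: centre of its underside.

How it is judged:
By the outcome, as a careful person would: the job done as asked, in the order asked, and still so for the second after the job is handed in, with the robot touching nothing.
It also fails if it takes over 64 s, if anything falls off the work surface, if the arm or the gripper's body presses on something with over 40 N, if the wrist force passes 120 N, or if a joint passes its speed limit or range.

ROBOT

A 6-joint arm with a two-finger parallel gripper is mounted at the origin on the work surface. World frame = base frame: x ahead of the robot, y to its left, z up, the work surface at z = 0. Lengths are in m, angles in rad, forces in N, time in s.
With the tool pointing down it reaches from about 0.3 to 0.775 m from the base axis. Payload 14.6 kg.
Tool frame: the origin (TCP) lies between the finger pads; the fingertips stand 14 mm ahead of it and the grasp point (between the pads) lies 5 mm behind it; z points along the fingers, y is the line along which they close (so a half turn about z gives the same grasp; the last joint's range is limited). The gripper opens to 94 mm and grips with 3 to 60 N. Pads are 16 mm wide; open, the fingers measure 119 mm over their backs; the gripper's body (75 mm by 177 mm) begins 78 mm behind the grasp point.
Start: joints at [-1.329, 0.3, 1.521, -0, 1.321, -0.067], TCP at [0.167, -0.524, 0.219] pointing down, gripper open.
Joint ranges: [-3.03, 3.03], [-0.79, 2.21], [0.23, 2.52], [-1.04, 4.18], [0, 3.07], [-2.55, 2.55]. Speed limits (rad/s): [2.22, 2.22, 2.57, 3.14, 3.14, 3.14].

INTERFACE

Orientations are given as [roll, pitch, yaw] about the fixed x, y, z axes, in that order (R = Rz(yaw) Ry(pitch) Rx(roll)).
In Python, from station import ctrl gives the robot as it stands. The module is installed in compiled form; this text tells all that it offers.
- The arm moves only by the tool move_arm, never from a script. Its argument "targets" is a list of rows, each a list of 7 numbers: the opening, from -1 (shut) to 1 (fully open), then the shift along the tool's x, y, z in units of 50 mm (1.0 is 50 mm), then the turn, a rotation vector about the tool's x, y, z in rad. A call has 1 to 12 rows; each row is the pose to reach, as a shift and turn from the pose commanded when the call began, along the tool's axes at that moment; what a row does not reach only later rows make up. A row lasts 1/10 s, in which the tool goes at most 50 mm and 8.59 degrees, less where a joint would pass 70% of its speed; a pose out of reach is approached as far as the arm can. A call with a gripper value outside its range is refused whole. The fingers move at their own pace and stop on an object; "grip_force" is the grip in N (left out, the last holds). Time passes only in rows, so rows that repeat a pose let the fingers close. It gives the time, the measured TCP pose, the force, the opening and the grip force at its end, in the units of the state.
- ctrl.get_obs(): the state, without advancing time (a new reading comes with each control period).
- ctrl.camera(name): name is "scene" or "side" or "wrist"; returns (picture, depth): 384x512x3 uint8, red, green, blue; 384x512 float32, m along the optical axis (not along the pixel's ray), 0 where there is no reading.
- ctrl.camera_params(name): a dict with "intrinsics" (3x3 intrinsics, pixels), "rvec" (rotation vector, rad) and "tvec" (3), from world to camera coordinates, as OpenCV has them; the wrist camera has in their place "T_tool_cam" (4x4, takes a point from camera to tool coordinates, whose origin is the TCP and whose axes are the flange's). Camera axes: x right, y down, z forward; pixel columns grow to the right and rows downward; lengths in m; the calibration is good to about 2 mm. A picture is of the moment at which its call begins: read the wrist's pose just before it. camera_params takes no time and is no camera call.
- ctrl.hand_in(): hands the job in; it is judged then, once.
Trained networks look in the newest picture that a camera, given by its name, has taken for a name from the list of things; names that differ only in an ending like _2 or _b are one class to them, and where a whole thing is asked for, a point or a joint stands for the part that bears it (a point fixed in the world has none). Each returns a list of dicts, best first, with "score" (0 to 1); they miss things now and then, are a little off and sometimes report something else, mostly with a low value. They report only what shows in the picture. A call takes as long as a camera call.
- ctrl.cut_out(camera, target): "region" (384x512 bool, what is visible of it) and "point" ([column, row] in pixels, amid what is visible of it).
- ctrl.tip_of(camera, target): "point" ([column, row] in pixels: a listed point, or the origin of a listed thing).
The state is a dict: "time_s": time; "qpos": joint angles; "joint_vel": joint speeds; "tau": joint torques, N m; "ee_pos": TCP position; "eef_rot": TCP orientation; "force": force on the tool from outside, world axes, zero at the start; "moment": the same for the moment, N m; "grip_width": finger opening in m; "grip_force": force on a finger pad.
Only numpy, scipy, OpenCV 4.12 (cv2) and the standard library are available. Lean on these libraries where they do the work, as an engineer would, in place of code of your own. Each camera call takes 0.05 s, during which the arm holds its last target. There are 200 camera calls.

## Working session

There is one attempt and no reset: what is moved stays moved. The work goes in short steps, Python scripts to look and compute and a tool call to move; the robot and the scene stay as the last step left them, time stands still between calls to the robot, and variables do not carry over. Pictures are saved under pics/ and viewed, at most 10 in all, crops included, and the job is handed in when it is done.

Besides the shell and the picture viewer there is one more tool, called as name(argument=value, ...) on one line, values as JSON. move_arm: Moves the arm, as the interface text tells. Its arguments: {"type":"object","properties":{"targets":{"type":"array"},"grip_force":{"type":"number"}},"required":["targets"]}

```bash
mkdir -p pics; cat > h.py <<'E'
import numpy as np, cv2
from scipy.spatial.transform import Rotation as R
from station import ctrl
def cam(name):
    o=ctrl.get_obs(); im,d=ctrl.camera(name); p=ctrl.camera_params(name)
    K=np.array(p["intrinsics"])
    if name=="wrist":
        T=np.eye(4);T[:3,:3]=R.from_euler('xyz',o["eef_rot"]).as_matrix();T[:3,3]=o["ee_pos"]
        T=T@np.array(p["T_tool_cam"])
    else:
        W=np.eye(4);W[:3,:3]=cv2.Rodrigues(np.array(p["rvec"],float))[0];W[:3,3]=np.ravel(p["tvec"]);T=np.linalg.inv(W)
    return im,d,K,T
def cloud(d,K,T,m):
    m=m&(d>0);v,u=np.nonzero(m);z=d[m]
    P=np.c_[(u-K[0,2])/K[0,0]*z,(v-K[1,2])/K[1,1]*z,z]
    return P@T[:3,:3].T+T[:3,3]
def save(im,f): cv2.imwrite("pics/"+f,cv2.cvtColor(im,cv2.COLOR_RGB2BGR))
def circ(P):
    # least squares circle in xy
    A=np.c_[2*P[:,:2],np.ones(len(P))];s=np.linalg.lstsq(A,(P[:,:2]**2).sum(1),rcond=None)[0]
    return s[:2],np.sqrt(s[2]+s[0]**2+s[1]**2)
E
python3 - <<'E'
from h import *
np.set_printoptions(precision=4,suppress=True)
ims=[]
for c in("scene","side"):
    im,d,K,T=cam(c);save(im,c+"0.png");print(c,T[:3,3])
    for n in "honey_pot lid mat dipper stand blue_mug white_mug plant salt_jar tea_tin oil_bottle bowl teaspoon".split():
        r=ctrl.cut_out(c,n)
        for q in r[:2]:
            P=cloud(d,K,T,q["region"])
            if len(P)<5: continue
            lo,hi=np.percentile(P,[2,98],axis=0)
            print(n,round(q["score"],2),np.round(q["point"]),len(P),lo,hi)
print(ctrl.get_obs())
E
```

```text
scene [1.4246 0.0345 0.9186]
honey_pot 0.96 [297. 219.] 473 [0.6708 0.0904 0.0023] [0.7069 0.168  0.0866]
lid 0.87 [302. 203.] 476 [0.6276 0.0968 0.0902] [0.7007 0.1692 0.1241]
lid 0.28 [334. 233.] 1033 [ 0.7566  0.1819 -0.0007] [0.797  0.2374 0.1991]
mat 0.71 [332. 176.] 577 [ 0.4136  0.2097 -0.0007] [0.5137 0.3099 0.0102]
dipper 0.68 [178. 151.] 187 [ 0.4532 -0.2729  0.046 ] [ 0.4753 -0.2486  0.1833]
stand 0.62 [185. 174.] 329 [ 0.4225 -0.2909 -0.0031] [ 0.496  -0.2317  0.0545]
blue_mug 0.95 [225. 199.] 967 [ 0.5756 -0.1296  0.0045] [ 0.6559 -0.0276  0.0938]
white_mug 0.78 [263. 170.] 908 [ 0.4106 -0.0483 -0.0028] [0.5107 0.0604 0.0935]
white_mug 0.5 [332. 232.] 964 [0.7586 0.1822 0.0107] [0.7971 0.2353 0.199 ]
plant 0.88 [151. 207.] 672 [ 0.5626 -0.3588 -0.0032] [ 0.6746 -0.2867  0.1037]
salt_jar 0.55 [370. 210.] 459 [0.6262 0.3244 0.0025] [0.678  0.3848 0.071 ]
salt_jar 0.25 [260. 169.] 907 [ 0.3996 -0.048  -0.003 ] [0.5107 0.06   0.0937]
tea_tin 0.72 [252. 238.] 894 [ 0.7423 -0.0433  0.0024] [0.8059 0.0233 0.1002]
oil_bottle 0.82 [334. 232.] 1080 [ 0.6299  0.1818 -0.0032] [0.797
[... 989 characters left out ...]
81 [164. 215.] 1596 [0.7356 0.201  0.0073] [0.7812 0.2421 0.2004]
bowl 0.56 [237. 122.] 844 [ 0.7223 -0.2781  0.0022] [ 0.8206 -0.176   0.056 ]
teaspoon 0.69 [246. 354.] 1025 [ 0.3999  0.3915 -0.0003] [0.5389 0.4346 0.021 ]
{'time_s': 1.4, 'qpos': array([-1.3286,  0.2999,  1.521 , -0.    ,  1.3207, -0.0666]), 'joint_vel': array([-0.0017,  0.0001,  0.0005,  0.0007,  0.0015, -0.0001]), 'tau': array([ -0.0008, -53.1659, -35.2915,   0.0708,   0.0212,  -0.    ]), 'ee_pos': array([ 0.1671, -0.524 ,  0.2194]), 'eef_rot': array([-3.1416,  0.    ,  0.3088]), 'force': array([ 0.8614,  0.0662, -1.1542]), 'moment': array([-0.0055,  0.0416,  0.0118]), 'grip_force': 0.0, 'grip_width': 0.09375473464755821}
```

View pictures.

View pics/scene0.png

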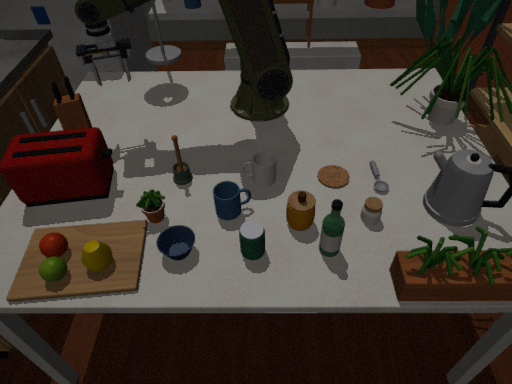

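View pics/side0.png

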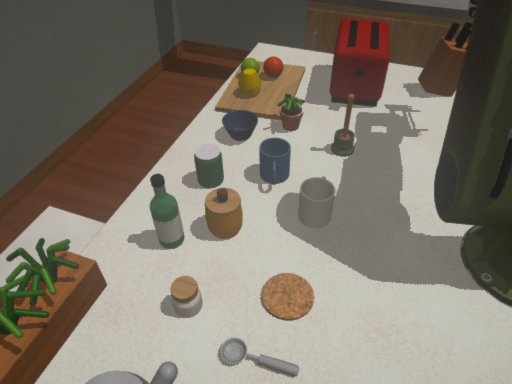

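```bash
python3 - <<'E'
from h import *
np.set_printoptions(precision=4,suppress=True)
from scipy.optimize import least_squares
def fit(P,r):
    c=np.median(P[:,:2],0)
    s=least_squares(lambda c:np.hypot(*(P[:,:2]-c).T)-r,c,loss='soft_l1',f_scale=.001)
    return s.x,np.median(abs(s.fun))
for c in("scene","side"):
    im,d,K,T=cam(c)
    A=cloud(d,K,T,d>0)
    for n,g,z0,z1,r in [("knob",(.663,.135),.1,.122,.012),("liddisc",(.663,.135),.0915,.0965,.041),("pot",(.663,.135),.02,.08,.0435),("ball",(.463,-.258),.166,.175,.0097),("handle",(.463,-.258),.08,.155,.007),("stand",(.463,-.258),.03,.05,.028),("bluemug",(.613,-.09),.03,.09,.041),("whitemug",(.465,.02),.03,.09,.041)]:
        m=(A[:,2]>z0)&(A[:,2]<z1)&(np.hypot(A[:,0]-g[0],A[:,1]-g[1])<r+.02)
        P=A[m]
        if len(P)<5: print(c,n,"few",len(P));continue
        print(c,n,len(P),*fit(P,r),P[:,:2].min(0),P[:,:2].max(0))
    m=(A[:,2]>.005)&(A[:,2]<.012)&(np.hypot(A[:,0]-.463,A[:,1]-.262)<.07);P=A[m]
    h=cv2.minEnclosingCircle(P[:,:2].astype(np.float32));print("mat",h, P[:,2].mean())
    m=(A[:,2]>.115)&(np.hypot(A[:,0]-.663,A[:,1]-.135)<.03);print("knobtop",A[m].mean(0),A[m].max(0))
E
```

```text
scene knob 44 [0.6607 0.1328] 0.0007441746782279983 [0.6414 0.1189] [0.6738 0.1437]
scene liddisc 193 [0.6556 0.136 ] 0.008132273109359024 [0.6194 0.094 ] [0.7049 0.1742]
scene pot 378 [0.6615 0.1323] 0.0007845871267762247 [0.6549 0.0894] [0.7092 0.1739]
scene ball 8 [ 0.4601 -0.2604] 0.0009530961929821082 [ 0.4632 -0.2668] [ 0.4706 -0.2513]
scene handle 77 [ 0.4609 -0.2613] 0.001040415925980408 [ 0.4583 -0.2676] [ 0.4709 -0.254 ]
scene stand 132 [ 0.462  -0.2632] 0.002480455106605387 [ 0.4364 -0.2882] [ 0.4926 -0.2355]
scene bluemug 659 [ 0.6154 -0.0922] 0.0021899440699649844 [ 0.5734 -0.1322] [ 0.6579 -0.0309]
scene whitemug 574 [0.4704 0.0211] 0.0022608793398518345 [ 0.4278 -0.0402] [0.5135 0.0602]
mat ((0.46373531222343445, 0.25927838683128357), 0.05633652210235596) 0.007151897570754101
knobtop [0.6646 0.1324 0.1227] [0.6736 0.1429 0.127 ]
side knob 85 [0.661  0.1337] 0.0007389227191624565 [0.6329 0.1101] [0.6911 0.1588]
side liddisc 99 [0.6614 0.1325] 0.0029857070939863645 [0.6193 0.1004] [0.6973 0.1752]
side pot 626 [0.6628 0.1318] 0.0007194669942497921 [0.6178 0.1153] [0.6995 0.1777]
side ball 12 [ 0.4612 -0.2629] 0.0007196216604217652 [ 0.4532 -0.2575] [ 0.4693 -0.2491]
side handle 118 [ 0.4613 -0.261 ] 0.0008530493900543953 [ 0.4539 -0.2638] [ 0.4678 -0.2511]
side stand 173 [ 0.4617 -0.2621] 0.0017540009788885938 [ 0.4339 -0.2855] [ 0.489  -0.2307]
side bluemug 845 [ 0.6133 -0.0907] 0.002054878767823398 [ 0.5723 -0.133 ] [ 0.6526 -0.032 ]
side whitemug 1073 [0.4683 0.0238] 0.0020974339279910686 [ 0.4275 -0.0406] [0.5079 0.0652]
mat ((0.46107277274131775, 0.26257601380348206), 0.05577952414751053) 0.008107433625589858
knobtop [0.6593 0.1376 0.1236] [0.6719 0.1471 0.1275]
```

The scene picture shows the lidded pot at about (302,205), the dipper in its stand at (180,160), the blue mug at (228,199) and the mat at (333,176). The side view agrees, with the pot at (224,212) and the mat at (287,296). The two views' fits match within about 2 mm. I'll go above the pot with the fingers turned clear of the bottle.

move_arm(targets=[[1,13.4,-9.5,-0.8,0,0,-0.41],[1,13.4,-9.5,-0.8,0,0,-0.41],[1,13.4,-9.5,-0.8,0,0,-0.41],[1,13.4,-9.5,-0.8,0,0,-0.41],[1,13.4,-9.5,-0.8,0,0,-0.41],[1,13.4,-9.5,-0.8,0,0,-0.41],[1,13.4,-9.5,-0.8,0,0,-0.41],[1,13.4,-9.5,-0.8,0,0,-0.41],[1,13.4,-9.5,-0.8,0,0,-0.41],[1,13.4,-9.5,-0.8,0,0,-0.41],[1,13.4,-9.5,-0.8,0,0,-0.41],[1,13.4,-9.5,-0.8,0,0,-0.41]])

```text
time_s: 2.7
ee_pos: [0.5285, -0.0432, 0.2489]
eef_rot: [3.141, -0.0, 0.719]
force: [1.3, -0.9, 0.7]
grip_width: 0.094
grip_force: 0.0
```

```bash
cat >> h.py <<'E'
def to(x,y,z,yaw=None):
    o=ctrl.get_obs();M=R.from_euler('xyz',o["eef_rot"])
    s=M.inv().apply(np.array([x,y,z])-o["ee_pos"])/.05
    r=np.zeros(3) if yaw is None else (M.inv()*R.from_euler('xyz',[np.pi,0,yaw])).as_rotvec()
    print("shift",s.round(3),"turn",r.round(3),"rows",np.ceil(max(np.linalg.norm(s),np.linalg.norm(r)/.15)))
def st():
    o=ctrl.get_obs();print({k:np.round(o[k],4) for k in("time_s","ee_pos","eef_rot","force","moment","grip_width","grip_force","qpos")})
E
python3 -c "
from h import *;st();to(.662,.132,.25,.72)"
```

```text
{'time_s': np.float64(2.7), 'ee_pos': array([ 0.5285, -0.0432,  0.2489]), 'eef_rot': array([ 3.1412e+00, -3.0000e-04,  7.1890e-01]), 'force': array([ 1.3281, -0.948 ,  0.7399]), 'moment': array([-0.0292, -0.0407,  0.0683]), 'grip_width': np.float64(0.094), 'grip_force': np.float64(0.0), 'qpos': array([-1.5060e-01,  2.3370e-01,  1.5355e+00, -1.0000e-04,  1.3719e+00,
        7.0130e-01])}
shift [ 4.316 -0.878 -0.021] turn [ 0.    -0.    -0.001] rows 5.0
```

move_arm(targets=[[1,4.3,-0.9,0,0,0,0],[1,4.3,-0.9,0,0,0,0],[1,4.3,-0.9,0,0,0,0],[1,4.3,-0.9,0,0,0,0],[1,4.3,-0.9,0,0,0,0],[1,4.3,-0.9,0,0,0,0]])

```text
time_s: 3.3
ee_pos: [0.6604, 0.1326, 0.2473]
eef_rot: [-3.141, 0.001, 0.721]
force: [-0.2, -0.1, -0.2]
grip_width: 0.094
grip_force: 0.0
```

```bash
python3 - <<'E'
from h import *
st();im,d,K,T=cam("wrist");save(im,"w1.png");A=cloud(d,K,T,d>0)
print(T.round(3),A.min(0),A.max(0))
g=(.662,.132)
for z0,z1,r in((.118,.135,.02),(.09,.105,.06)):
    P=A[(A[:,2]>z0)&(A[:,2]<z1)&(np.hypot(A[:,0]-g[0],A[:,1]-g[1])<r)]
    if len(P)>20: print(len(P),P[:,2].mean(),cv2.minEnclosingCircle(P[:,:2].astype(np.float32)),np.percentile(P,[1,99],axis=0))
to(.661,.1328,.117)
E
```

```text
{'time_s': np.float64(3.3), 'ee_pos': array([0.6604, 0.1326, 0.2473]), 'eef_rot': array([-3.1407e+00,  1.0000e-03,  7.2150e-01]), 'force': array([-0.1949, -0.1258, -0.2317]), 'moment': array([-0.0355,  0.0046,  0.0158]), 'grip_width': np.float64(0.094), 'grip_force': np.float64(0.0), 'qpos': array([1.4380e-01, 5.7210e-01, 1.0729e+00, 2.0000e-04, 1.4980e+00,
       9.9310e-01])}
[[ 0.66  -0.728 -0.185  0.715]
 [-0.751 -0.64  -0.162  0.179]
 [-0.001  0.246 -0.969  0.412]
 [ 0.     0.     0.     1.   ]] [ 0.25490524 -0.67785603 -0.75882381] [1.68109059 0.53667122 0.3727752 ]
363 0.1254494666780269 ((0.6625175476074219, 0.13347305357456207), 0.011862735264003277) [[0.65183399 0.12285936 0.11870767]
 [0.67369411 0.14451762 0.12750616]]
3142 0.09792916445270508 ((0.6629009246826172, 0.13292250037193298), 0.04148324206471443) [[0.62475729 0.09553298 0.09526698]
 [0.70134341 0.17172865 0.09974672]]
shift [ 0.043 -0.009  2.614] turn [0. 0. 0.] rows 3.0
```

View pics/w1.png

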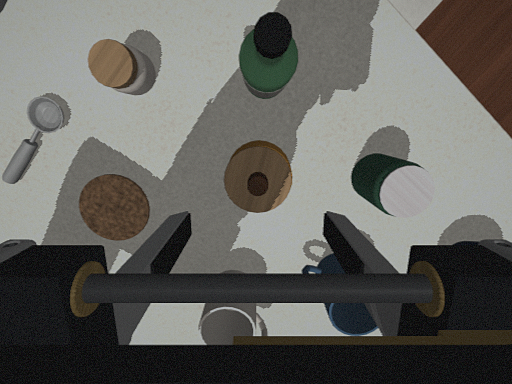

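The knob is at (258,183) between the open fingers, and its position is about (0.662, 0.133). I'll descend and grip.

move_arm(targets=[[1,0.03,0.01,0.8,0,0,0],[1,0.03,0.01,1.6,0,0,0],[1,0.03,0.01,2.2,0,0,0],[1,0.03,0.01,2.6,0,0,0],[1,0.03,0.01,2.6,0,0,0],[-0.2,0.03,0.01,2.6,0,0,0],[-0.5,0.03,0.01,2.6,0,0,0],[-1,0.03,0.01,2.6,0,0,0],[-1,0.03,0.01,2.6,0,0,0],[-1,0.03,0.01,2.6,0,0,0],[-1,0.03,0.01,2.6,0,0,0]], grip_force=12)

```text
time_s: 4.45
ee_pos: [0.6612, 0.1309, 0.1188]
eef_rot: [3.142, -0.0, 0.719]
force: [-0.5, -0.4, -0.1]
grip_width: 0.0493
grip_force: 0.0
```

move_arm(targets=[[-1,0,0,0,0,0,0],[-1,0,0,0,0,0,0],[-1,0,0,0,0,0,0],[-1,0,0,0,0,0,0],[-1,0,0,0,0,0,0],[-1,0,0,0,0,0,0]])

```text
time_s: 5.05
ee_pos: [0.6612, 0.1309, 0.1186]
eef_rot: [-3.141, 0.0, 0.719]
force: [-0.1, 0.3, -0.1]
grip_width: 0.0235
grip_force: 12.0
```

move_arm(targets=[[-1,0,0,-0.3,0,0,0],[-1,0,0,-0.8,0,0,0],[-1,0,0,-1.5,0,0,0],[-1,0,0,-1.5,0,0,0]])

```text
time_s: 5.45
ee_pos: [0.6629, 0.1311, 0.2003]
eef_rot: [3.137, -0.007, 0.719]
force: [-0.1, 0.6, 0.5]
grip_width: 0.0238
grip_force: 12.0
```

```bash
python3 -c "
from h import *;st();to(.4605,.259,.12)"
```

```text
{'time_s': np.float64(5.45), 'ee_pos': array([0.6629, 0.1311, 0.2003]), 'eef_rot': array([ 3.1368, -0.0074,  0.7189]), 'force': array([-0.0643,  0.5605,  0.5092]), 'moment': array([-0.0701, -0.0788,  0.0312]), 'grip_width': np.float64(0.0238), 'grip_force': np.float64(11.9999), 'qpos': array([ 0.1411,  0.5961,  1.1431, -0.    ,  1.3936,  0.993 ])}
shift [-1.373 -4.598  1.573] turn [0. 0. 0.] rows 6.0
```

move_arm(targets=[[-1,-0.2,-0.7,0,0,0,0],[-1,-0.5,-1.6,0,0,0,0],[-1,-0.8,-2.5,0.3,0,0,0],[-1,-1.05,-3.4,0.8,0,0,0],[-1,-1.25,-4.1,1.2,0,0,0],[-1,-1.37,-4.6,1.5,0,0,0],[-1,-1.37,-4.6,1.5,0,0,0],[-1,-1.37,-4.6,1.5,0,0,0]])

```text
time_s: 6.25
ee_pos: [0.4585, 0.2591, 0.1193]
eef_rot: [3.141, -0.001, 0.72]
force: [0.5, -0.2, -0.5]
grip_width: 0.0234
grip_force: 12.0
```

```bash
python3 - <<'E'
from h import *
st();im,d,K,T=cam("side");save(im[180:340,180:400].repeat(3,0).repeat(3,1),"s1.png")
A=cloud(d,K,T,d>0)
o=ctrl.get_obs();t=o["ee_pos"]
for z0,z1 in((.004,.013),(t[2]-.024,t[2]-.016)):
    P=A[(A[:,2]>z0)&(A[:,2]<z1)&(np.hypot(A[:,0]-.462,A[:,1]-.261)<.06)]
    print(len(P),P[:,2].mean(),cv2.minEnclosingCircle(P[:,:2].astype(np.float32)),np.percentile(P,[2,98],axis=0))
to(.4605,.259,.046)
E
```

```text
{'time_s': np.float64(6.25), 'ee_pos': array([0.4585, 0.2591, 0.1193]), 'eef_rot': array([ 3.1413e+00, -6.0000e-04,  7.1970e-01]), 'force': array([ 0.5081, -0.2199, -0.4664]), 'moment': array([-0.0103, -0.0417, -0.007 ]), 'grip_width': np.float64(0.0234), 'grip_force': np.float64(12.0), 'qpos': array([ 4.4480e-01,  3.5450e-01,  1.6968e+00, -2.0000e-04,  1.0897e+00,
        1.2960e+00])}
1513 0.008025532224986011 ((0.4608502984046936, 0.2634212374687195), 0.055221185088157654) [[0.41100453 0.23208146 0.00500317]
 [0.50998425 0.31461858 0.01086448]]
701 0.09881721017077964 ((0.4593152403831482, 0.2616887390613556), 0.04116629436612129) [[0.42105739 0.24078409 0.09618663]
 [0.49665801 0.30022455 0.10143492]]
shift [0.022 0.014 1.471] turn [0. 0. 0.] rows 2.0
```

View pics/s1.png

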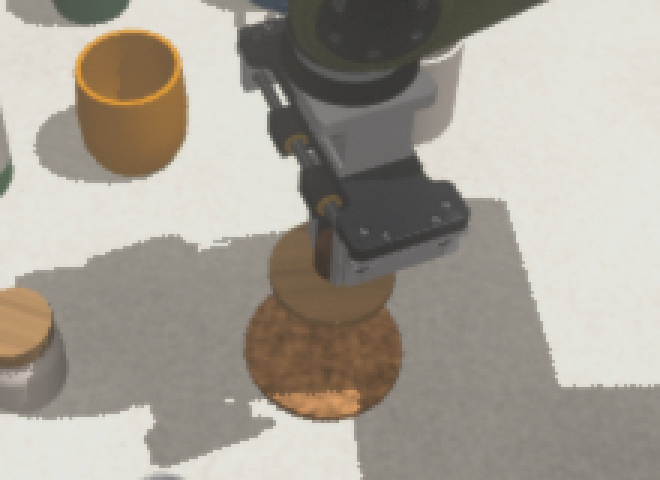

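The picture shows the lid held level above the mat (mat at about (322,352) in the crop), with the pot open and upright at (130,100). I'll lower it gently.

move_arm(targets=[[-1,0.04,0.02,0.6,0,0,0],[-1,0.04,0.02,1.1,0,0,0],[-1,0.04,0.02,1.35,0,0,0],[-1,0.04,0.02,1.43,0,0,0],[-1,0.04,0.02,1.46,0,0,0],[-1,0.04,0.02,1.48,0,0,0],[-1,0.04,0.02,1.49,0,0,0],[-1,0.04,0.02,1.5,0,0,0],[-1,0.04,0.02,1.5,0,0,0]])

```text
time_s: 7.2
ee_pos: [0.4605, 0.2595, 0.044]
eef_rot: [3.141, -0.001, 0.719]
force: [0.3, -0.7, -1.6]
grip_width: 0.0232
grip_force: 12.0
```

move_arm(targets=[[-1,0,0,0.01,0,0,0],[-1,0,0,0.02,0,0,0],[-1,0,0,0.02,0,0,0]])

```text
time_s: 7.5
ee_pos: [0.4605, 0.2595, 0.0434]
eef_rot: [3.141, -0.0, 0.719]
force: [-3.9, -2.5, 9.6]
grip_width: 0.0239
grip_force: 12.0
```

Contact at about 10 N. I'll open and retreat.

move_arm(targets=[[-0.3,0,0,0,0,0,0],[-0.2,0,0,0,0,0,0],[0,0,0,0,0,0,0],[0.2,0,0,0,0,0,0],[0.3,0,0,-0.3,0,0,0],[0.3,0,0,-1,0,0,0],[0.3,0,0,-2,0,0,0],[0.3,0,0,-3,0,0,0],[0.3,0,0,-4,0,0,0],[0.3,0,0,-4,0,0,0]])

```text
time_s: 8.5
ee_pos: [0.4621, 0.2603, 0.2494]
eef_rot: [3.139, -0.01, 0.719]
force: [0.2, -0.1, 0.5]
grip_width: 0.0609
grip_force: 0.0
```

```bash
python3 - <<'E'
from h import *
st();im,d,K,T=cam("side")
A=cloud(d,K,T,d>0)
for z0,z1,g in((.004,.012,(.462,.261)),(.02,.026,(.462,.261)),(.046,.056,(.462,.261))):
    P=A[(A[:,2]>z0)&(A[:,2]<z1)&(np.hypot(A[:,0]-g[0],A[:,1]-g[1])<.06)]
    print(len(P),cv2.minEnclosingCircle(P[:,:2].astype(np.float32)),np.percentile(P,[2,98],axis=0))
to(.46,-.261,.3,-.4);to(.46,-.261,.3,-.785)
E
```

```text
{'time_s': np.float64(8.5), 'ee_pos': array([0.4621, 0.2603, 0.2494]), 'eef_rot': array([ 3.1387, -0.0104,  0.7189]), 'force': array([ 0.1961, -0.0652,  0.4587]), 'moment': array([-0.0246, -0.0519, -0.0283]), 'grip_width': np.float64(0.0609), 'grip_force': np.float64(0.0), 'qpos': array([4.4390e-01, 2.2760e-01, 1.5419e+00, 1.0000e-04, 1.3613e+00,
       1.2958e+00])}
815 ((0.4585072100162506, 0.2617979645729065), 0.05758713558316231) [[0.40922255 0.21157655 0.00478364]
 [0.51216152 0.31544469 0.01090648]]
905 ((0.46160632371902466, 0.2622324824333191), 0.04157458618283272) [[0.42406568 0.22571619 0.02045362]
 [0.49770982 0.29982565 0.0255992 ]]
100 ((0.46169784665107727, 0.26217615604400635), 0.012092076241970062) [[0.45073784 0.25248528 0.04622128]
 [0.47078109 0.2726914  0.05298379]]
shift [-6.872  7.825 -1.114] turn [-0.002 -0.006  1.119] rows 11.0
shift [-6.872  7.825 -1.114] turn [-0.003 -0.006  1.504] rows 11.0
```

The lid sits centred on the mat at (0.4616, 0.2622). Next is the dipper.

move_arm(targets=[[0,-6.87,7.83,-1.1,0,0,0],[0,-6.87,7.83,-1.1,0,0,0],[0,-6.87,7.83,-1.1,0,0,0],[0,-6.87,7.83,-1.1,0,0,0],[0,-6.87,7.83,-1.1,0,0,0],[0,-6.87,7.83,-1.1,0,0,0],[0,-6.87,7.83,-1.1,0,0,0],[0,-6.87,7.83,-1.1,0,0,0],[0,-6.87,7.83,-1.1,0,0,0],[0,-6.87,7.83,-1.1,0,0,0],[0,-6.87,7.83,-1.1,0,0,0],[0,-6.87,7.83,-1.1,0,0,0]])

```text
time_s: 9.75
ee_pos: [0.459, -0.2639, 0.2958]
eef_rot: [-3.139, 0.001, 0.715]
force: [-0.3, 0.4, 0.4]
grip_width: 0.0467
grip_force: 0.0
```

```bash
python3 - <<'E'
from h import *
st();im,d,K,T=cam("wrist");save(im,"w2.png");A=cloud(d,K,T,d>0)
g=(.461,-.261)
for z0,z1,r in((.165,.195,.03),(.08,.16,.02),(.048,.06,.04)):
    P=A[(A[:,2]>z0)&(A[:,2]<z1)&(np.hypot(A[:,0]-g[0],A[:,1]-g[1])<r)]
    if len(P)>5: print(len(P),P[:,2].max(),cv2.minEnclosingCircle(P[:,:2].astype(np.float32)),np.median(P,axis=0))
P=A[(np.hypot(A[:,0]-g[0],A[:,1]-g[1])<.15)&(A[:,2]>.06)&(A[:,2]<.2)]
print(len(P),np.percentile(P,[0,50,100],axis=0) if len(P) else 0)
to(.461,-.261,.129)
E
```

```text
{'time_s': np.float64(9.75), 'ee_pos': array([ 0.459 , -0.2639,  0.2958]), 'eef_rot': array([-3.1392e+00,  9.0000e-04,  7.1540e-01]), 'force': array([-0.3142,  0.4087,  0.4063]), 'moment': array([-0.011 , -0.0489, -0.0294]), 'grip_width': np.float64(0.0467), 'grip_force': np.float64(0.0), 'qpos': array([-5.9090e-01,  2.0750e-01,  1.4599e+00, -2.0000e-04,  1.4768e+00,
        2.6460e-01])}
258 0.18711869732661102 ((0.4629426598548889, -0.260913223028183), 0.009998250752687454) [ 0.46400521 -0.26008971  0.18301892]
109 0.15883409991536784 ((0.463776171207428, -0.260410338640213), 0.0069232527166605) [ 0.46799006 -0.25694574  0.12352054]
452 0.05951052218965458 ((0.4635816812515259, -0.26313573122024536), 0.027931757271289825) [ 0.46812881 -0.25705954  0.05322011]
387 [[ 0.45352056 -0.30363343  0.06178747]
 [ 0.46577377 -0.25899067  0.18091586]
 [ 0.60485987 -0.25174511  0.1871187 ]]
shift [0.045 0.014 3.338] turn [0. 0. 0.] rows 4.0
```

View pics/w2.png

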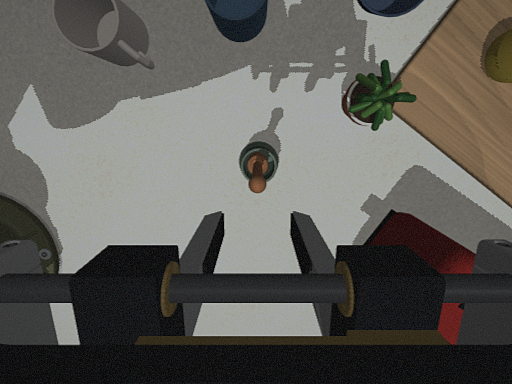

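The dipper ball is at (258,186), upright in the stand between the fingers. The red toaster is at lower right (430,260), so I'll check its clearance before descending.

```bash
python3 - <<'E'
from h import *
im,d,K,T=cam("scene");A=cloud(d,K,T,d>0)
P=A[(A[:,1]<-.35)&(A[:,1]>-.7)&(A[:,0]>.3)&(A[:,0]<.65)&(A[:,2]>.12)&(A[:,2]<.22)]
print(len(P),np.percentile(P,[0,1,50,99,100],axis=0))
to(.463,-.261,.129)
E
```

```text
3584 [[ 0.40335557 -0.69998571  0.1200065 ]
 [ 0.41714131 -0.69814184  0.12131694]
 [ 0.54087987 -0.58775667  0.17957108]
 [ 0.59320396 -0.48288351  0.18706813]
 [ 0.5964307  -0.47178301  0.18914996]]
shift [0.059 0.052 3.344] turn [0. 0. 0.] rows 4.0
```

move_arm(targets=[[0,0.06,0.03,0.8,0,0,0],[0,0.06,0.03,1.6,0,0,0],[0,0.06,0.03,2.4,0,0,0],[0,0.06,0.03,3.0,0,0,0],[0,0.06,0.03,3.35,0,0,0],[0,0.06,0.03,3.35,0,0,0],[-0.4,0.06,0.03,3.35,0,0,0],[-1,0.06,0.03,3.35,0,0,0],[-1,0.06,0.03,3.35,0,0,0],[-1,0.06,0.03,3.35,0,0,0],[-1,0.06,0.03,3.35,0,0,0],[-1,0.06,0.03,3.35,0,0,0]], grip_force=15)

```text
time_s: 11.05
ee_pos: [0.4632, -0.2608, 0.1308]
eef_rot: [3.14, -0.0, 0.719]
force: [-0.5, -0.4, 6.4]
grip_width: 0.0188
grip_force: 15.0
```

move_arm(targets=[[-1,0,0,0,0,0,0],[-1,0,0,0,0,0,0],[-1,0,0,0,0,0,0]])

```text
time_s: 11.35
ee_pos: [0.4632, -0.2608, 0.1308]
eef_rot: [3.14, -0.0, 0.719]
force: [-0.4, -0.1, 6.2]
grip_width: 0.0189
grip_force: 15.0
```

```bash
python3 - <<'E'
from h import *
st()
im,d,K,T=cam("side");im2,d2,K2,T2=cam("scene")
p=ctrl.cut_out("side","dipper");print([(q["score"],q["point"]) for q in p])
a=im[60:190,280:420].repeat(3,0).repeat(3,1);b=im2[90:220,110:240].repeat(3,0).repeat(3,1)
save(np.hstack([a,b])[:,:800],"g1.png")
E
```

```text
{'time_s': np.float64(11.35), 'ee_pos': array([ 0.4632, -0.2608,  0.1308]), 'eef_rot': array([ 3.1403e+00, -4.0000e-04,  7.1870e-01]), 'force': array([-0.3602, -0.0721,  6.1628]), 'moment': array([0.076 , 0.0048, 0.049 ]), 'grip_width': np.float64(0.0189), 'grip_force': np.float64(15.0003), 'qpos': array([-5.8170e-01,  3.4960e-01,  1.6733e+00,  1.0000e-04,  1.1174e+00,
        2.7040e-01])}
[(0.71, [342.5, 131.2]), (0.45, [285.5, 288.2])]
```

View pics/g1.png

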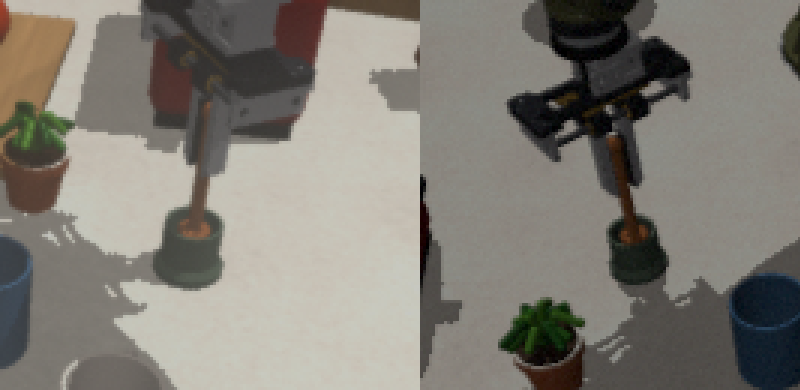

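The dipper is between the fingers, but the width reads 19 mm. The pads are not on the 14 mm handle, so the fingers are clamping the 20 mm ball higher up. I'll measure the finger profile from the wrist depth.

```bash
python3 - <<'E'
from h import *
im,d=ctrl.camera("wrist");p=ctrl.camera_params("wrist");K=np.array(p["intrinsics"]);T=np.array(p["T_tool_cam"])
A=cloud(d,K,T,d>0)
P=A[(abs(A[:,0])<.03)&(abs(A[:,1])<.06)&(A[:,2]>-.1)&(A[:,2]<.02)]
print(len(P))
for z in np.arange(-.1,.02,.006):
    Q=P[(P[:,2]>=z)&(P[:,2]<z+.006)]
    L=Q[Q[:,1]<-.0];Rr=Q[Q[:,1]>.0]
    h=np.histogram(Q[:,1]*1000,bins=np.arange(-44,48,4))[0]
    print(round(z*1000),len(Q),h, (Q[:,0].min().round(4),Q[:,0].max().round(4)) if len(Q) else "")
save(im[150:350,130:390].repeat(3,0).repeat(3,1),"g2.png")
E
```

```text
7890
-100 3364 [196 187  17   0   0   0   0   0 167 190 195 193 193 213   0   0   0   0
   0   0 120 189] (np.float64(0.0061), np.float64(0.03))
-94 197 [  0   0   0   0   0   0   0   0 100   0   1   0   0  96   0   0   0   0
   0   0   0   0] (np.float64(0.0007), np.float64(0.03))
-88 155 [ 0  0  0  0  0  0  0  0 76  0  0  0  0 79  0  0  0  0  0  0  0  0] (np.float64(-0.0047), np.float64(0.0299))
-82 132 [ 0  0  0  0  0  0  0  0 64  0  0  0  0 68  0  0  0  0  0  0  0  0] (np.float64(-0.009), np.float64(0.0075))
-76 80 [ 0  0  0  0  0  0  0  0 42  0  0  0  0 38  0  0  0  0  0  0  0  0] (np.float64(-0.0095), np.float64(0.003))
-70 61 [ 0  0  0  0  0  0  0  3 27  0  0  0  0 23  8  0  0  0  0  0  0  0] (np.float64(-0.0102), np.float64(0.0106))
-64 129 [ 0  0  0  0  0  0  0 21 43  0  0  0  0 17 48  0  0  0  0  0  0  0] (np.float64(-0.0095), np.float64(0.0105))
-58 403 [ 0  0  0  0  0  0  0 35 83 15 53 65 28 64 56  4  0  0  0  0  0  0] (np.float64(0.002), np.float64(0.0106))
-52 689 [  0   0   0   0   0   0   0  47  77 101  98 110 106  87  53  10   0   0
   0   0   0   0] (np.float64(-0.0
[... 613 characters left out ...]
)
-16 270 [ 0  0  0  0  0  3 26 24 43 11 27 22 19 34 24 24 13  0  0  0  0  0] (np.float64(-0.0079), np.float64(0.0104))
-10 229 [ 0  0  0  0  0  3 22 24 22 14 22 24 17 20 24 25 12  0  0  0  0  0] (np.float64(-0.0074), np.float64(0.0103))
-4 232 [ 0  0  0  0  0  3 21 20 40 11 22 21 17 29 20 18 10  0  0  0  0  0] (np.float64(-0.0055), np.float64(0.0104))
2 162 [ 0  0  0  0  0  1 15 19 16  9 16 19 16 11 18 16  6  0  0  0  0  0] (np.float64(0.0011), np.float64(0.0102))
8 155 [ 0  0  0  0  0  0  1 10 38  9 19 17 12 32 13  4  0  0  0  0  0  0] (np.float64(-0.0079), np.float64(0.0103))
14 53 [ 0  0  0  0  0  0  0  0  0 10 15 17 10  0  1  0  0  0  0  0  0  0] (np.float64(0.0009), np.float64(0.0096))
```

View pics/g2.png

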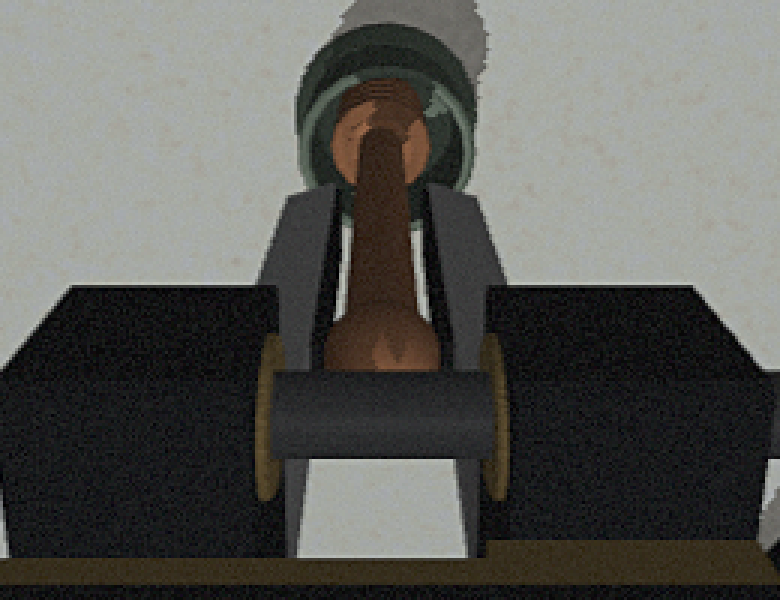

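The wrist crop shows flat plates clamping the ball at (385,345), with a gap on both sides of the handle at (385,220). I'll release, rise and tilt the tool outward, so the pads cross the handle below the ball.

move_arm(targets=[[0,0,0,0,0,0,0],[0,0,0,0,0,0,0],[0,0,0,-0.6,0,0,0],[0,0,0,-1.6,0,0,0],[0,0,0,-2.6,0,0,0],[0,0,0,-3.4,0,0,0]])

```text
time_s: 12.15
ee_pos: [0.4628, -0.2605, 0.3029]
eef_rot: [3.14, -0.0, 0.719]
force: [-0.0, -0.2, 0.8]
grip_width: 0.0471
grip_force: 0.0
```

move_arm(targets=[[0,0,0,0,0,0,1.27],[0,0,0,0,0,0,1.27],[0,0,0,0,0,0,1.27],[0,0,0,0,0,0,1.27],[0,0,0,0,0,0,1.27],[0,0,0,0,0,0,1.27],[0,0,0,0,0,0,1.27],[0,0,0,0,0,0,1.27],[0,0,0,0,0,0,1.27]])

```text
time_s: 13.05
ee_pos: [0.4628, -0.2605, 0.2999]
eef_rot: [-3.142, 0.001, -0.557]
force: [-0.7, -0.8, 0.2]
grip_width: 0.0469
grip_force: 0.0
```

move_arm(targets=[[0,-0.4,0,0,0,0.15,0],[0,-0.8,0,0,0,0.3,0],[0,-1.2,0,0,0,0.45,0],[0,-1.6,0,0,0,0.6,0],[0,-1.6,0,0,0,0.7,0],[0,-1.6,0,0,0,0.7,0]])

```text
time_s: 13.65
ee_pos: [0.3935, -0.2178, 0.2996]
eef_rot: [3.142, -0.702, -0.551]
force: [0.3, -0.2, 0.2]
grip_width: 0.047
grip_force: 0.0
```

```bash
cat >> h.py <<'E'
def tilt(yaw,th):  # tool x radial at yaw, tilted outward by th
    return R.from_euler('xyz',[np.pi,0,yaw])*R.from_rotvec([0,th,0])
def go(p,yaw,th,grasp=True):
    "p = grasp point (5 mm behind TCP)"
    o=ctrl.get_obs();M=R.from_euler('xyz',o["eef_rot"]);D=tilt(yaw,th)
    t=np.array(p)+D.as_matrix()[:,2]*(.005 if grasp else 0)
    s=M.inv().apply(t-o["ee_pos"])/.05;r=(M.inv()*D).as_rotvec()
    print("tcp",t.round(4),"shift",s.round(3),"turn",r.round(3),"rows",max(np.linalg.norm(s),np.linalg.norm(r)/.15).round(1))
E
python3 - <<'E'
from h import *
st()
im,d,K,T=cam("scene");A=cloud(d,K,T,d>0)
g=(.463,-.261)
for z0,z1,r in((.17,.19,.03),(.12,.16,.03),(.08,.11,.03)):
    P=A[(A[:,2]>z0)&(A[:,2]<z1)&(np.hypot(A[:,0]-g[0],A[:,1]-g[1])<r)]
    print(len(P),np.median(P,axis=0),P[:,2].max())
o=ctrl.get_obs();z=R.from_euler('xyz',o["eef_rot"]).as_matrix();print(z)
# standoff 100mm back along tool
D=tilt(-.55,.7).as_matrix()
G=np.array([.4625,-.261,.129]);go(G-D[:,2]*.11,-.55,.7);go(G,-.55,.7)
E
```

```text
{'time_s': np.float64(13.65), 'ee_pos': array([ 0.3935, -0.2178,  0.2996]), 'eef_rot': array([ 3.1416, -0.7017, -0.5513]), 'force': array([ 0.2994, -0.2129,  0.2216]), 'moment': array([0.1776, 0.2356, 0.03  ]), 'grip_width': np.float64(0.047), 'grip_force': np.float64(0.0), 'qpos': array([-0.6081, -0.3624,  2.1177,  0.0578,  0.6863,  1.4827])}
31 [ 0.46704443 -0.25919725  0.17853876] 0.18525495976802797
44 [ 0.46648062 -0.25946541  0.14169021] 0.15998378902708177
30 [ 0.4664485  -0.25934526  0.09519712] 0.1092280465874198
[[ 6.52012888e-01 -5.23847148e-01  5.48145381e-01]
 [-4.00996800e-01 -8.51812282e-01 -3.37071806e-01]
 [ 6.43491072e-01 -2.93819029e-05 -7.65453617e-01]]
tcp [ 0.4048 -0.2256  0.2093] shift [-0.974  0.013  1.558] turn [ 0.001  0.001 -0.001] rows 1.8
tcp [ 0.4652 -0.2627  0.1252] shift [-0.972  0.011  3.758] turn [ 0.001  0.001 -0.001] rows 3.9
```

The dipper is still upright where it was, and the tilt is reachable. I'll approach along the tool axis and grip.

move_arm(targets=[[0,-0.6,0,0.8,0,0,0],[0,-0.97,0,1.56,0,0,0],[0,-0.97,0,2.3,0,0,0],[0,-0.97,0,3.0,0,0,0],[0,-0.97,0,3.5,0,0,0],[0,-0.97,0,3.75,0,0,0],[0,-0.97,0,3.75,0,0,0],[-0.4,-0.97,0,3.75,0,0,0],[-1,-0.97,0,3.75,0,0,0],[-1,-0.97,0,3.75,0,0,0],[-1,-0.97,0,3.75,0,0,0],[-1,-0.97,0,3.75,0,0,0]])

```text
time_s: 14.9
ee_pos: [0.4661, -0.2625, 0.1259]
eef_rot: [3.142, -0.701, -0.551]
force: [0.0, 0.2, 2.0]
grip_width: 0.0134
grip_force: 15.0
```

move_arm(targets=[[-1,0,0,0,0,0,0],[-1,0,0,0,0,0,0]], grip_force=20)

```text
time_s: 15.1
ee_pos: [0.4662, -0.2626, 0.1259]
eef_rot: [3.142, -0.701, -0.551]
force: [0.2, 1.6, 4.2]
grip_width: 0.0135
grip_force: 20.0
```

```bash
python3 - <<'E'
from h import *
st()
im,d,K,T=cam("side");im2,d2,K2,T2=cam("scene")
a=im[60:190,280:420].repeat(3,0).repeat(3,1);b=im2[90:220,110:240].repeat(3,0).repeat(3,1)
save(np.hstack([a,b])[:,:800],"g3.png")
E
```

```text
{'time_s': np.float64(15.1), 'ee_pos': array([ 0.4662, -0.2626,  0.1259]), 'eef_rot': array([ 3.1415, -0.701 , -0.5512]), 'force': array([0.2052, 1.6006, 4.1864]), 'moment': array([ 0.0668, -0.0779, -0.0147]), 'grip_width': np.float64(0.0135), 'grip_force': np.float64(19.9935), 'qpos': array([-0.595 ,  0.1242,  2.1482,  0.1664,  0.1709,  1.3733])}
```

View pics/g3.png

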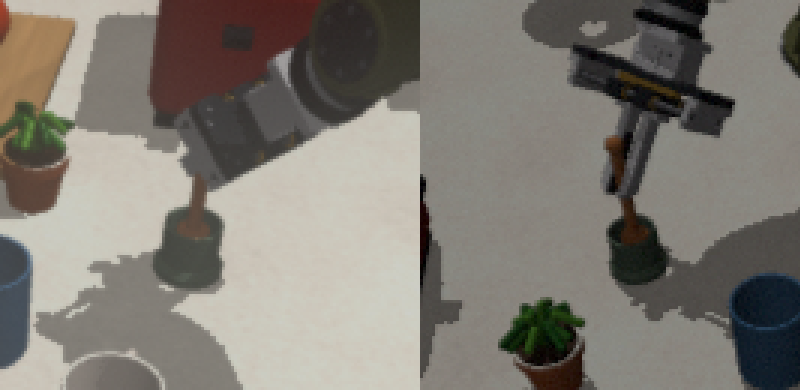

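Now the pads hold the 14 mm handle (width 13.5 mm), with the ball free at (615,148) in the right half. I'll lift straight up.

move_arm(targets=[[-1,0.2,0,-0.23,0,0,0],[-1,0.5,0,-0.6,0,0,0],[-1,0.9,0,-1.07,0,0,0],[-1,1.3,0,-1.55,0,0,0],[-1,1.67,0,-1.99,0,0,0],[-1,1.67,0,-1.99,0,0,0]], grip_force=25)

```text
time_s: 15.8
ee_pos: [0.4666, -0.2628, 0.2592]
eef_rot: [3.141, -0.705, -0.551]
force: [-0.5, -0.2, -0.3]
grip_width: 0.0131
grip_force: 25.0
```

```bash
python3 - <<'E'
from h import *
st()
o=ctrl.get_obs();t=o["ee_pos"]
for c in("scene","side"):
    im,d,K,T=cam(c);A=cloud(d,K,T,d>0)
    for z0,z1 in((.125,.14),(.14,.177),(.185,.215)):
        P=A[(A[:,2]>z0)&(A[:,2]<z1)&(np.hypot(A[:,0]-.463,A[:,1]+.261)<.035)]
        if len(P)>3: print(c,len(P),P[:,:2].min(0),P[:,:2].max(0),P[:,2].min())
    P=A[(A[:,2]>.03)&(A[:,2]<.06)&(np.hypot(A[:,0]-.463,A[:,1]+.261)<.045)];print("stand",P[:,:2].min(0),P[:,:2].max(0))
D=tilt(.15,.7).as_matrix()
rad=np.array([np.cos(.15),np.sin(.15),0])
go(np.array([.662,.132,t[2]])+.004*rad,.15,.7,grasp=False)
E
```

```text
{'time_s': np.float64(15.8), 'ee_pos': array([ 0.4666, -0.2628,  0.2592]), 'eef_rot': array([ 3.1413, -0.7053, -0.5509]), 'force': array([-0.523 , -0.1542, -0.2542]), 'moment': array([ 0.2785,  0.2549, -0.0233]), 'grip_width': np.float64(0.0131), 'grip_force': np.float64(24.9929), 'qpos': array([-0.595 , -0.0949,  2.0084,  0.0564,  0.5239,  1.4884])}
scene 5 [ 0.47255668 -0.27244592] [ 0.47538465 -0.25233488] 0.13709432148317013
scene 91 [ 0.45950449 -0.27565923] [ 0.48287785 -0.24526073] 0.14078055127255384
scene 37 [ 0.46108009 -0.26797205] [ 0.47257945 -0.25365182] 0.1856739679084045
stand [ 0.43417763 -0.28923368] [ 0.4936308  -0.23503833]
side 9 [ 0.44954609 -0.25245725] [ 0.47428898 -0.24417647] 0.13662261937197373
side 143 [ 0.44594544 -0.26366277] [ 0.47726678 -0.24208836] 0.14001437267293737
side 54 [ 0.45466128 -0.26459943] [ 0.46846402 -0.24881749] 0.18541944004216881
stand [ 0.43401168 -0.2902871 ] [ 0.48979872 -0.23164583]
tcp [0.666  0.1326 0.2592] shift [-0.498 -8.825 -0.53 ] turn [ 0.452  0.    -0.536] rows 8.9
```

move_arm(targets=[[-1,-0.03,-0.5,-0.03,0.03,0,-0.03],[-1,-0.08,-1.4,-0.08,0.07,0,-0.09],[-1,-0.13,-2.3,-0.14,0.12,0,-0.14],[-1,-0.18,-3.2,-0.19,0.17,0,-0.2],[-1,-0.23,-4.1,-0.25,0.21,0,-0.25],[-1,-0.28,-5.0,-0.3,0.26,0,-0.31],[-1,-0.33,-5.9,-0.35,0.3,0,-0.36],[-1,-0.38,-6.8,-0.41,0.35,0,-0.42],[-1,-0.43,-7.7,-0.46,0.4,0,-0.47],[-1,-0.48,-8.5,-0.51,0.44,0,-0.52],[-1,-0.5,-8.83,-0.53,0.452,0,-0.536],[-1,-0.5,-8.83,-0.53,0.452,0,-0.536]])

```text
time_s: 17.1
ee_pos: [0.6661, 0.1338, 0.2572]
eef_rot: [-3.141, -0.697, 0.151]
force: [0.1, -0.3, -0.9]
grip_width: 0.0132
grip_force: 25.0
```

```bash
cat > chk.py <<'E'
from h import *
import sys
g=np.array([float(sys.argv[1]),float(sys.argv[2])]);fz=ctrl.get_obs()["ee_pos"][2]-.122
st()
for c in("scene","side"):
    im,d,K,T=cam(c);A=cloud(d,K,T,d>0)
    for n,z0,z1 in(("head",fz+.003,fz+.042),("handle",fz+.05,fz+.08)):
        P=A[(A[:,2]>z0)&(A[:,2]<z1)&(np.hypot(*(A[:,:2]-g).T)<.035)]
        if len(P)>3: print(c,n,len(P),*np.percentile(P[:,:2],[2,98],axis=0).round(4),P[:,2].min().round(4))
    P=A[(np.hypot(*(A[:,:2]-g).T)<.05)&(A[:,2]<.1)&(A[:,2]>.03)];print(c,"below",P[:,:2].min(0).round(4),P[:,:2].max(0).round(4),P[:,2].max().round(4))
E
python3 chk.py .662 .132
python3 - <<'E'
from h import *
rad=np.array([np.cos(.15),np.sin(.15),0])
go(np.array([.662,.132,.145])+.005*rad,.15,.7,grasp=False)
E
```

```text
{'time_s': np.float64(17.1), 'ee_pos': array([0.6661, 0.1338, 0.2572]), 'eef_rot': array([-3.1411, -0.697 ,  0.151 ]), 'force': array([ 0.079 , -0.3016, -0.8958]), 'moment': array([-0.0741,  0.3355,  0.0236]), 'grip_width': np.float64(0.0132), 'grip_force': np.float64(24.993), 'qpos': array([0.1419, 0.2415, 1.648 , 0.012 , 0.5551, 1.5536])}
scene head 111 [0.6606 0.1175] [0.6779 0.1462] 0.1389
scene handle 43 [0.661  0.1261] [0.6707 0.1393] 0.1862
scene below [0.6215 0.0894] [0.7087 0.1741] 0.0933
side head 187 [0.6451 0.1278] [0.6725 0.1487] 0.1383
side handle 74 [0.6536 0.1306] [0.6655 0.1406] 0.1853
side below [0.6183 0.092 ] [0.7015 0.1783] 0.0929
tcp [0.6669 0.1327 0.145 ] shift [-1.435 -0.012  1.752] turn [ 0.001  0.002 -0.001] rows 2.3
```

The head is centred over the open pot. I'll dip to a foot height of about 21 mm and hold.

move_arm(targets=[[-1,-0.3,0,0.37,0,0,0],[-1,-0.65,0,0.79,0,0,0],[-1,-1.0,0,1.22,0,0,0],[-1,-1.3,0,1.59,0,0,0],[-1,-1.5,0,1.83,0,0,0],[-1,-1.5,0,1.83,0,0,0],[-1,-1.5,0,1.83,0,0,0],[-1,-1.5,0,1.83,0,0,0],[-1,-1.5,0,1.83,0,0,0],[-1,-1.5,0,1.83,0,0,0],[-1,-1.5,0,1.83,0,0,0],[-1,-1.5,0,1.83,0,0,0]])

```text
time_s: 18.4
ee_pos: [0.6678, 0.133, 0.1414]
eef_rot: [-3.141, -0.7, 0.15]
force: [-0.1, 0.1, -1.1]
grip_width: 0.0134
grip_force: 25.0
```

move_arm(targets=[[-1,0,0,0,0,0,0],[-1,0,0,0,0,0,0],[-1,0,0,0,0,0,0],[-1,0,0,0,0,0,0],[-1,0,0,0,0,0,0]])

```text
time_s: 18.9
ee_pos: [0.6678, 0.133, 0.1412]
eef_rot: [-3.141, -0.7, 0.15]
force: [0.0, -1.0, -0.3]
grip_width: 0.0134
grip_force: 25.0
```

```bash
python3 chk.py .662 .132
```

```text
{'time_s': np.float64(18.9), 'ee_pos': array([0.6678, 0.133 , 0.1412]), 'eef_rot': array([-3.1411, -0.7001,  0.1497]), 'force': array([ 0.0011, -0.9685, -0.2932]), 'moment': array([-0.0535,  0.2412,  0.0523]), 'grip_width': np.float64(0.0134), 'grip_force': np.float64(24.9931), 'qpos': array([0.1403, 0.3874, 1.755 , 0.022 , 0.2992, 1.5426])}
scene head 6 [0.6501 0.1173] [0.6734 0.1469] 0.0596
scene handle 41 [0.631 0.108] [0.6717 0.1558] 0.0703
scene below [0.6222 0.0895] [0.7078 0.1736] 0.1
side handle 63 [0.6553 0.0981] [0.6932 0.1406] 0.0697
side below [0.6185 0.0919] [0.7035 0.1778] 0.0999
```

move_arm(targets=[[-1,0.3,0,-0.37,0,0,0],[-1,0.7,0,-0.85,0,0,0],[-1,1.15,0,-1.4,0,0,0],[-1,1.5,0,-1.83,0,0,0],[-1,1.5,0,-1.83,0,0,0]])

```text
time_s: 19.5
ee_pos: [0.6673, 0.1329, 0.2645]
eef_rot: [-3.141, -0.707, 0.15]
force: [0.1, -0.6, -0.5]
grip_width: 0.0137
grip_force: 25.0
```

```bash
python3 - <<'E'
from h import *
st()
y=-.15
rad=np.array([np.cos(y),np.sin(y),0])
go(np.array([.6145,-.0915,.257])+.005*rad,y,.7,grasp=False)
E
```

```text
{'time_s': np.float64(19.5), 'ee_pos': array([0.6673, 0.1329, 0.2645]), 'eef_rot': array([-3.1412, -0.707 ,  0.1497]), 'force': array([ 0.1069, -0.614 , -0.4701]), 'moment': array([-0.0816,  0.3459, -0.0105]), 'grip_width': np.float64(0.0137), 'grip_force': np.float64(24.993), 'qpos': array([0.1402, 0.2341, 1.6436, 0.0124, 0.5569, 1.5531])}
tcp [ 0.6194 -0.0922  0.257 ] shift [-1.328  4.309 -0.938] turn [-0.194 -0.007  0.229] rows 4.6
```

move_arm(targets=[[-1,-0.15,0.5,-0.12,-0.022,0,0.027],[-1,-0.37,1.3,-0.32,-0.058,0,0.069],[-1,-0.63,2.2,-0.53,-0.1,0,0.117],[-1,-0.88,3.1,-0.75,-0.14,0,0.165],[-1,-1.1,3.9,-0.94,-0.175,0,0.207],[-1,-1.23,4.31,-1.05,-0.194,0,0.229],[-1,-1.23,4.31,-1.05,-0.194,0,0.229],[-1,-1.23,4.31,-1.05,-0.194,0,0.229]])

```text
time_s: 20.3
ee_pos: [0.6184, -0.0923, 0.2593]
eef_rot: [3.141, -0.699, -0.15]
force: [1.4, 0.6, -0.7]
grip_width: 0.0129
grip_force: 25.0
```

```bash
python3 chk.py .6145 -.0915
python3 - <<'E'
from h import *
for c in("scene","side"):
    im,d,K,T=cam(c);A=cloud(d,K,T,d>0)
    P=A[(A[:,2]>.088)&(A[:,2]<.1)&(np.hypot(A[:,0]-.6145,A[:,1]+.0915)<.047)]
    print(len(P),P[:,:2].min(0),P[:,:2].max(0))
E
```

```text
{'time_s': np.float64(20.3), 'ee_pos': array([ 0.6184, -0.0923,  0.2593]), 'eef_rot': array([ 3.1412, -0.6993, -0.1499]), 'force': array([ 1.3533,  0.6297, -0.6841]), 'moment': array([0.0372, 0.3463, 0.0585]), 'grip_width': np.float64(0.0129), 'grip_force': np.float64(24.9913), 'qpos': array([-0.227 ,  0.1178,  1.7905,  0.0961,  0.5375,  1.4292])}
scene head 108 [ 0.615  -0.1062] [ 0.6305 -0.0768] 0.1405
scene handle 40 [ 0.6134 -0.0979] [ 0.6227 -0.0854] 0.1874
scene below [ 0.5736 -0.1321] [ 0.658 -0.044] 0.0959
side head 163 [ 0.5981 -0.0948] [ 0.6268 -0.0744] 0.1404
side handle 59 [ 0.6063 -0.092 ] [ 0.6175 -0.0808] 0.1874
side below [ 0.5725 -0.1363] [ 0.6534 -0.046 ] 0.0973
109 [ 0.57455088 -0.13181043] [ 0.65749332 -0.05209167]
197 [ 0.57279527 -0.13712935] [ 0.65305937 -0.04970409]
```

The head is centred over the mug, with the foot about 140 mm up. I'll lower it slowly.

move_arm(targets=[[-1,-0.26,0,0.31,0,0,0],[-1,-0.58,0,0.69,0,0,0],[-1,-0.9,0,1.07,0,0,0],[-1,-1.16,0,1.38,0,0,0],[-1,-1.35,0,1.61,0,0,0],[-1,-1.48,0,1.76,0,0,0],[-1,-1.56,0,1.86,0,0,0],[-1,-1.61,0,1.92,0,0,0],[-1,-1.61,0,1.92,0,0,0],[-1,-1.61,0,1.92,0,0,0]])

```text
time_s: 21.5
ee_pos: [0.619, -0.0926, 0.1353]
eef_rot: [3.141, -0.701, -0.15]
force: [-0.4, -0.4, -0.6]
grip_width: 0.0139
grip_force: 25.0
```

move_arm(targets=[[-1,-0.01,0,0.015,0,0,0],[-1,-0.025,0,0.03,0,0,0],[-1,-0.035,0,0.045,0,0,0],[-1,-0.05,0,0.06,0,0,0],[-1,-0.05,0,0.06,0,0,0]])

```text
time_s: 22.0
ee_pos: [0.6187, -0.0926, 0.1306]
eef_rot: [3.141, -0.7, -0.15]
force: [-0.6, 0.8, -1.1]
grip_width: 0.0136
grip_force: 25.0
```

move_arm(targets=[[-1,-0.01,0,0.015,0,0,0],[-1,-0.025,0,0.03,0,0,0],[-1,-0.035,0,0.045,0,0,0],[-1,-0.05,0,0.06,0,0,0],[-1,-0.05,0,0.06,0,0,0]])

```text
time_s: 22.5
ee_pos: [0.6187, -0.0926, 0.1267]
eef_rot: [3.141, -0.7, -0.15]
force: [-0.6, 0.8, -0.4]
grip_width: 0.0134
grip_force: 25.0
```

move_arm(targets=[[-1,-0.012,0,0.015,0,0,0],[-1,-0.012,0,0.015,0,0,0],[-0.6,-0.012,0,0.015,0,0,0],[-0.5,-0.012,0,0.015,0,0,0],[-0.4,-0.012,0,0.015,0,0,0],[-0.2,-0.012,0,0.015,0,0,0],[-0.1,-0.012,0,0.015,0,0,0],[0,-0.012,0,0.015,0,0,0],[0,-0.012,0,0.015,0,0,0],[0,-0.012,0,0.015,0,0,0]])

```text
time_s: 23.5
ee_pos: [0.6188, -0.0926, 0.126]
eef_rot: [3.141, -0.7, -0.15]
force: [0.3, 0.3, -0.4]
grip_width: 0.0469
grip_force: 0.0
```

```bash
python3 - <<'E'
from h import *
st()
im,d,K,T=cam("side");im2,d2,K2,T2=cam("scene")
a=im[80:200,210:340].repeat(3,0).repeat(3,1);b=im2[130:250,165:295].repeat(3,0).repeat(3,1)
save(np.hstack([a,b])[:,:800],"m1.png")
E
```

```text
{'time_s': np.float64(23.5), 'ee_pos': array([ 0.6188, -0.0926,  0.126 ]), 'eef_rot': array([ 3.141 , -0.7002, -0.1498]), 'force': array([ 0.3364,  0.2914, -0.3717]), 'moment': array([ 0.1491,  0.2827, -0.0161]), 'grip_width': np.float64(0.0469), 'grip_force': np.float64(0.0), 'qpos': array([-0.2274,  0.3054,  1.9159,  0.221 ,  0.2268,  1.2959])}
```

View pics/m1.png

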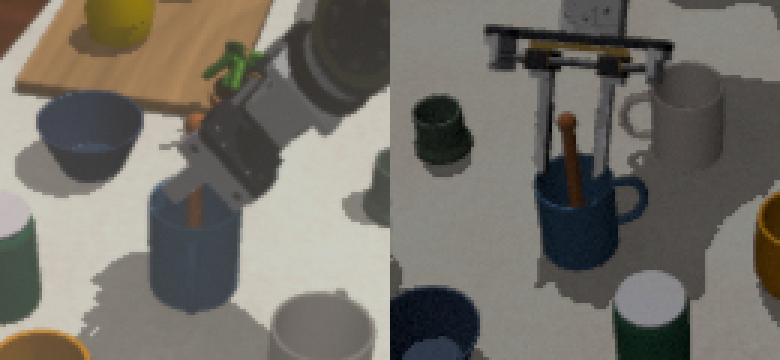

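The fingers are open and the dipper stands upright in the blue mug, its ball at (567,118) in the right half. I'll retreat along the tool axis.

move_arm(targets=[[0,0,0,-0.2,0,0,0],[0,0,0,-0.6,0,0,0],[0,0,0,-1.2,0,0,0],[0,0,0,-1.9,0,0,0],[0,0,0,-2.7,0,0,0],[0,0,0,-3.5,0,0,0],[0,0,0,-3.5,0,0,0],[0,0,0,-3.5,0,0,0]])

```text
time_s: 24.4
ee_pos: [0.5071, -0.0757, 0.2609]
eef_rot: [3.141, -0.703, -0.15]
force: [0.3, 0.4, -0.5]
grip_width: 0.0469
grip_force: 0.0
```

```bash
python3 - <<'E'
from h import *
st()
im2,d2,K2,T2=cam("scene");save(im2[90:270,110:400].repeat(2,0).repeat(2,1),"end.png")
A=cloud(d2,K2,T2,d2>0)
for n,g,z0,z1,r in(("pot",(.662,.132),.03,.089,.05),("mug",(.6145,-.0915),.03,.09,.044),("stand",(.462,-.2625),.03,.05,.04),("lid",(.4616,.262),.018,.026,.05),("ball",(.6135,-.0915),.16,.2,.06)):
    P=A[(A[:,2]>z0)&(A[:,2]<z1)&(np.hypot(A[:,0]-g[0],A[:,1]-g[1])<r)]
    if len(P):print(n,P.min(0).round(4),P.max(0).round(4))
E
```

```text
{'time_s': np.float64(24.4), 'ee_pos': array([ 0.5071, -0.0757,  0.2609]), 'eef_rot': array([ 3.1406, -0.7026, -0.1497]), 'force': array([ 0.2577,  0.3852, -0.4606]), 'moment': array([ 0.0595,  0.2659, -0.009 ]), 'grip_width': np.float64(0.0469), 'grip_force': np.float64(0.0), 'qpos': array([-0.2523, -0.1543,  2.0549,  0.1262,  0.5445,  1.3843])}
pot [0.6211 0.0894 0.0304] [0.7078 0.1737 0.0888]
mug [ 0.5749 -0.1324  0.0302] [ 0.6578 -0.0503  0.09  ]
stand [ 0.4351 -0.288   0.0301] [ 0.495  -0.234   0.0498]
lid [0.4242 0.2215 0.018 ] [0.503 0.3   0.026]
ball [ 0.6084 -0.1023  0.16  ] [ 0.6256 -0.0845  0.1828]
```

View pics/end.png

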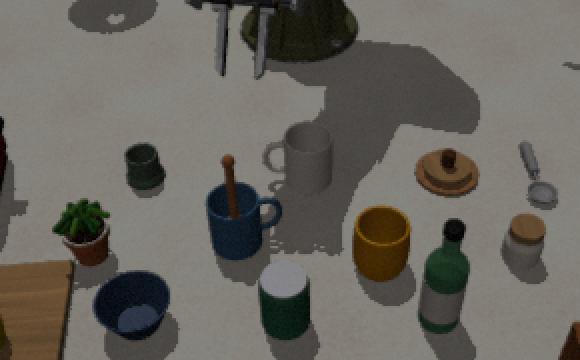

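The final picture shows the lid, knob up, on the mat at (448,172), the dipper standing in the blue mug at (232,190), and the pot and stand upright where they were.

```bash
python3 -c "
from station import ctrl;print(ctrl.hand_in())"
```

```text
the job is handed in; nothing more can be done
None
```

The job is done and handed in at about 24 s: the lid is knob up on the mat, the dipper was dipped in the pot for over a second and now stands upright in the blue mug, and the final picture showed nothing else moved; my first grip on the dipper caught its end ball, so I let go and gripped the handle instead.

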